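# Unlock the service hatch of a test supply and put the key back

## Robot

A 6-joint arm with a two-finger parallel gripper is mounted at the origin on the work surface. World frame = base frame: x ahead of the robot, y to its left, z up, the work surface at z = 0. Lengths are in m, angles in degrees, forces in N, time in s.
With the tool pointing down it reaches from about 0.4 to 0.825 m from the base axis. Payload 7 kg.
Tool frame: the origin (TCP) lies at the very end of the fingers, on their centre line; the grasp point (between the pads) lies 19 mm behind it; x points along the fingers, y is the direction in which the jaws open and shut, and the axes are right-handed (so a half turn about x gives the same grasp; the last joint's range is limited). The gripper opens to 88 mm and grips with 3 to 60 N. Pads are 19 mm wide; open, the fingers measure 130 mm over their backs; the gripper's body (78 mm by 193 mm) begins 47 mm behind the grasp point.
Start: joints at [84.46, 20.546, 0.682, 0, -70.136, -16.507], TCP at [0.253, 0.626, 0.227] pointing down, gripper open.
Joint ranges: [-176.03, 176.03], [-82.01, 121.73], [-58.28, 71.71], [-173.87, 95.51], [-174.79, -0.11], [-173.66, 173.66]. Speed limits (degrees/s): [136.94, 136.94, 172.46, 180, 180, 180].

## Interface

Orientations are given as [roll, pitch, yaw] about the fixed x, y, z axes, in that order (R = Rz(yaw) Ry(pitch) Rx(roll)).
In Python, from plant import monitor, eyes, ticket gives the robot as it stands. The module is installed in compiled form; this text tells all that it offers.
- The arm moves only by the shell command python3 -m crank 'ROWS'. ROWS is JSON, a list of rows, each an object with "linear": the shift along the world's x, y, z in units of 60 mm (1.0 is 60 mm), a list of three; "rot": the turn, a rotation vector about the world's x, y, z in units of 5 degrees (1.0 is 5 degrees), a list of three; "hand": the opening, from 0 (shut) to 1 (fully open). In form: [{"linear": [tx, ty, tz], "rot": [ax, ay, az], "hand": hand}, ...]. A call has 1 to 20 rows; each row shifts and turns the pose as measured when the row begins; what a row does not reach is not made up. A row lasts 1/8 s, in which the tool goes at most 62.5 mm and 10.7 degrees, less where a joint would pass 70% of its speed; a pose out of reach is approached as far as the arm can. A call is refused whole if a number of a shift passes 1 or a number of a turn 1, either way. A call with a gripper value outside its range is refused whole. The fingers move at their own pace and stop on an object; the grip force is fixed at half the most. Time passes only in rows, so rows that do not move let the fingers close. It gives the time, the measured TCP pose, the force and the opening at its end, in the units of the state.
- monitor.get_obs(): the state, without advancing time (a new reading comes with each control period).
- eyes.snapshot(name): name is "scene" or "top" or "wrist"; returns a dict with "image" (384x512x3 uint8, red, green, blue), "depth" (384x512 float32, m along the optical axis (not along the pixel's ray), 0 where there is no reading), "K" (3x3 intrinsics, pixels), "camera_from_world" (4x4, takes a point from world to camera coordinates); the wrist camera has in their place "hand_eye" (4x4, takes a point from camera to tool coordinates, whose origin is the TCP and whose axes are the tool frame's). Camera axes: x right, y up, looking along -z (the intrinsics and any distortion apply to the point x, -y, -z); pixel columns grow to the right and rows downward; lengths in m; the calibration is good to about 2 mm. A picture is of the moment at which its call begins: read the wrist's pose just before it.
- ticket.close_job(): hands the job in, once; it reports no verdict.
The state is a dict: "clock": time; "joint_pos": joint angles; "qvel": joint speeds; "tau": joint torques, N m; "tool_pos": TCP position; "orientation": TCP orientation; "force": force on the tool from outside, world axes, zero at the start; "moment": the same for the moment, N m; "opening": finger opening in m.
Only numpy, scipy, OpenCV 4.12 (cv2) and the standard library are available. Lean on these libraries where they do the work, as an engineer would, in place of code of your own. Each camera call takes 0.05 s, during which the arm holds its last target.

## Task

Take the red key from the key block, feel it fully home into the lock on top of the grey test supply and turn it clockwise to its stop, so that the service hatch springs up. Turn it back to where it lets go, draw it out and stand it back in the slot it came from, all the way down. Do not force the key in the lock, and leave the other keys and the rest of the bench as they are.

Things in the scene. Friction and masses are not known exactly. Their poses are not given: they have to be found in the camera images.
- key_red: Red-headed tubular key, 54 mm long, 30 g, loose, standing tip down in the block. Origin: centre of the tip, z up. From the tip: barrel 10 mm across to 16 mm, its end rounded (2.5 mm); at 5 to 9.5 mm two opposite lugs along x (19.5 mm over both, 4.5 mm thick, rounded); at 16 to 19 mm a shoulder disc 17 mm across; neck 12 mm across to 24 mm; head above. Same after half a turn.
- key_head (a point): Centre of the red key's flat plastic head, 39 mm above the tip, axes as the key: 26 mm wide along x, 9 mm thick along y (grip it across y), 30 mm high.
- key_blue: Blue-headed key, same shape as the red one, not to be moved.
- key_white: White-headed key, same shape as the red one, not to be moved.
- key_block: Fixed wooden block 190 x 52 x 35 mm (x, y, z), origin at the centre of its underside. Four slots in a row along x at x = -67.5, -22.5, 22.5 and 67.5 mm, each 22 mm along x by 12 mm along y and 19 mm deep. Three hold a key (which is where varies): lugs along the block's x, shoulder resting on the block's top, so the tip is 19 mm above the table.
- chassis: The grey test supply, a fixed case 260 x 320 x 110 mm (x, y, z), origin at the centre of its underside, dark front panel at -x. In its top: the lock, and the hatch beside it towards +y.
- lock_face (a point): Centre of the lock's cut-out in the case top, at the height of the lock's face (113 mm above the table); axes as the chassis. The lock, a steel face 40 mm across, is fitted by hand: its axis is up to 5 mm off this point in x and in y, its slot up to 0.35 rad (20 degrees) either way from the chassis x; find both by eye or feel. Slot 21.8 x 6.6 mm, with a 12 mm round middle, in a 4 mm plate.
- lock_seat (a point): Nominal tip when the key is home (shoulder on the face), 16 mm below lock_face. The barrel drops 5 mm into the middle, then the lugs into the slot; from 9 mm depth spring pins push back 3 to 5 N; from 13.5 mm the key can turn and the plate holds it in. Rigid: a jammed, over-pushed, over-turned or pulled key builds up force fast; 10 N of push, slide or pull and 0.15 N m of turn suffice.
- lock (a joint): Turn of the lock's cylinder in rad, clockwise from above: 0 with the keyway in line with the slot of the face (the only place where the key goes in and comes out), hard stops at 0 and at 1.4. It turns with 0.06 N m and stays where it is left. The key has 0.13 rad of play in it either way, so the key itself turns about 1.5 rad to the stop.
- hatch (a joint): Opening of the service hatch in rad: 0 shut flush (it may read 0.01). The lock lets it go before it reaches its clockwise stop (somewhere from 0.3 to 1.3, depending on how it was fitted), and it springs up to its own stop at 0.24. It needs no touch and stays up.
- hatch_edge (a point): Middle of the hatch's free edge (towards -y, 50 mm from the lock), level with the case top when shut; it rises 38 mm when open. The hatch plate is 160 mm long, hinged on its +y edge.
- multimeter: Hand-held meter, 160 x 78 x 42 mm, not to be moved.
- screwdriver: Black screwdriver, 190 mm long, not to be moved.
- screw_bin: Blue open bin, 120 x 90 x 50 mm, not to be moved.
- tape_roll: Roll of tape, 90 mm across, 24 mm high, not to be moved.
- relay: Grey relay module, 70 x 36 x 54 mm, not to be moved.

How it is judged (in metres and radians):
On the way, in this order (a step that is already met when the one before it is completed fails the run):
1. the red key is home in the lock (horizontal distance between key_red and lock_face below 0.01 m and z of key_red in the frame of lock_face below -0.014 m), for 0.1 s.
2. with the key in it, the lock has been turned to its stop and the hatch has sprung up (value of joint lock above 1.25 rad and value of joint hatch above 0.15 rad and horizontal distance between key_red and lock_face below 0.01 m and z of key_red in the frame of lock_face below -0.0105 m), for 0.1 s.
At the end, for the whole second after the job is handed in: The red key stands upright (within 7 degrees) and at rest in the slot it came from, its shoulder down on the block (within 5 mm of where it was at the start), the lock is turned back (under 0.25 rad) and the hatch is up (over 0.15 rad) (distance of key_red from where it was at the start of the episode below 0.005 m and angle between key_red's own z axis and vertical below 0.12 rad and linear speed of key_red below 0.02 m/s and value of joint hatch above 0.15 rad and value of joint lock below 0.25 rad); the robot touches nothing.
It fails at once if the key is forced in the lock (over 90 N of contact between the key and the supply, all contacts added) (contact force between key_red and lock_case above 90 N or contact force between key_red and chassis above 90 N).
It fails at once if the gripper bears on the supply (over 15 N) (contact force between the fingers and lock_case above 15 N or contact force between the fingers and chassis above 15 N).
It fails at once if another key is disturbed (distance of any of key_blue, key_white from where it was at the start of the episode above 0.008 m).
It fails at once if something else on the bench is disturbed (distance of any of multimeter, screwdriver, screw_bin, tape_roll, relay from where it was at the start of the episode above 0.02 m).
It also fails if it takes over 72 s, if anything falls off the work surface, if the arm or the gripper's body presses on something with over 40 N, if the wrist force passes 120 N, or if a joint passes its speed limit or range.

## Working session

There is one attempt and no reset: what is moved stays moved. The work goes in short steps, Python scripts to look and compute and a shell command to move; the robot and the scene stay as the last step left them, time stands still between calls to the robot, and variables do not carry over. Pictures are saved under pics/ and viewed, and the job is handed in when it is done.

```bash
mkdir -p pics; ls
cat > h.py <<'E'
import numpy as np, cv2
from plant import monitor, eyes, ticket
def save(im,name): cv2.imwrite('pics/'+name+'.png',cv2.cvtColor(im,cv2.COLOR_RGB2BGR))
def crop(im,u0,v0,u1,v1,s,name): save(cv2.resize(im[v0:v1,u0:u1],None,fx=s,fy=s,interpolation=cv2.INTER_CUBIC),name)
def Rrpy(o):
    r,p,y=np.radians(o); c,s=np.cos,np.sin
    X=np.array([[1,0,0],[0,c(r),-s(r)],[0,s(r),c(r)]]);Y=np.array([[c(p),0,s(p)],[0,1,0],[-s(p),0,c(p)]]);Z=np.array([[c(y),-s(y),0],[s(y),c(y),0],[0,0,1]])
    return Z@Y@X
def w_from_c(s,obs=None):
    if 'camera_from_world' in s: return np.linalg.inv(s['camera_from_world'])
    T=np.eye(4);T[:3,:3]=Rrpy(obs['orientation']);T[:3,3]=obs['tool_pos'];return T@s['hand_eye']
def ray(s,W,u,v):
    K=s['K'];d=np.array([(u-K[0,2])/K[0,0],-(v-K[1,2])/K[1,1],-1.]);return W[:3,3],W[:3,:3]@d
def onz(s,W,u,v,z):
    o,d=ray(s,W,u,v);return o+d*(z-o[2])/d[2]
def dep(s,W,u,v):
    o,d=ray(s,W,u,v);return o+d*s['depth'][int(round(v)),int(round(u))]
def proj(s,W,p):
    c=np.linalg.inv(W)@np.append(p,1);K=s['K'];return K[0,0]*c[0]/-c[2]+K[0,2],K[1,1]*-c[1]/-c[2]+K[1,2]
E
python3 - <<'E'
from h import *
o=monitor.get_obs();print(o)
import pickle
D={}
for n in ['scene','top','wrist']:
    s=eyes.snapshot(n);D[n]=s;save(s['image'],n+'0');print(n,s['K'].tolist(),[k for k in s])
pickle.dump((o,D),open('s0.pkl','wb'))
print(D['top']['camera_from_world'],D['wrist']['hand_eye'])
E
```

```text
pics
{'clock': 0.0, 'joint_pos': array([ 8.44584424e+01,  2.05901339e+01,  6.34040239e-01, -1.88064093e-02,
       -7.01364545e+01, -1.65044839e+01]), 'qvel': array([-0.08447611, -0.01542596,  0.06773575,  0.10569706,  0.01699507,
        0.03428777]), 'tau': array([ 9.25763197e-04, -5.82718277e+01,  2.93066847e+01,  6.99723423e+00,
        7.01499768e-03, -1.58854350e-04]), 'tool_pos': array([0.25323794, 0.62516889, 0.22564354]), 'orientation': array([  95.69105752,   89.90577776, -106.36138833]), 'force': array([-0.79525071,  0.27118174,  0.63495691]), 'moment': array([-0.04866725, -0.01652383,  0.05513624]), 'opening': 0.08808397747565593}
scene [[405.4503859354854, 0.0, 259.66911264710075], [0.0, 405.4503859354854, 191.51638052798606], [0.0, 0.0, 1.0]] ['image', 'depth', 'K', 'camera_from_world']
top [[380.7189705568989, 0.0, 254.1118889380582], [0.0, 380.7189705568989, 191.8866485424051], [0.0, 0.0, 1.0]] ['image', 'depth', 'K', 'camera_from_world']
wrist [[276.80492405181855, 0.0, 250.19287141841855], [0.0, 276.80492405181855, 196.55927660620264], [0.0, 0.0, 1.0]] ['image', 'depth', 'K', 'hand_eye']
[[ 0.0266088  -0.99964399 -0.00196423 -0.02749214]
 [ 0.9974093   0.02641784  0.06690884 -0.57352754]
 [-0.06683313 -0.0037395   0.99775716 -1.32650387]
 [ 0.          0.          0.          1.        ]] [[ 4.61334804e-04  2.99998894e-01 -9.53939438e-01 -1.58388321e-01]
 [ 9.99999357e-01  8.49437839e-04  7.50744639e-04  3.24491831e-04]
 [ 1.03553482e-03 -9.53939171e-01 -2.99998309e-01 -8.09870285e-02]
 [ 0.00000000e+00  0.00000000e+00  0.00000000e+00  1.00000000e+00]]
```

View pics/top0.png

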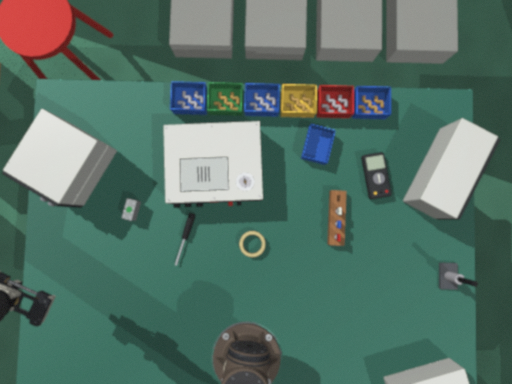

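View pics/scene0.png

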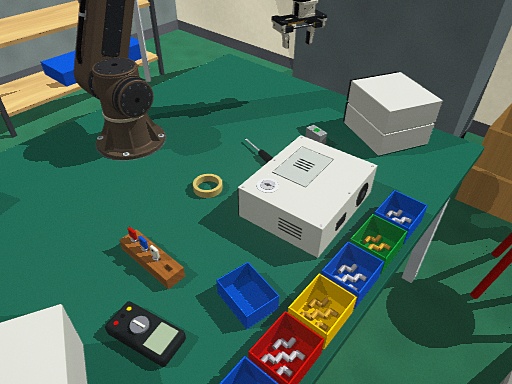

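View pics/wrist0.png

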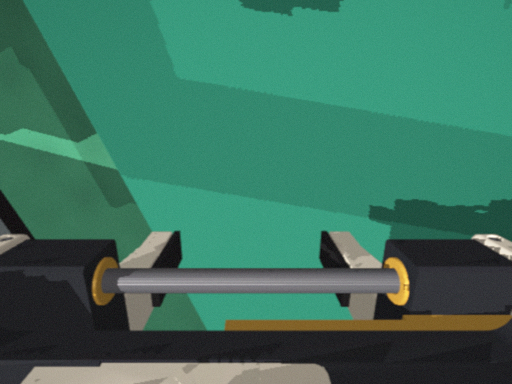

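Run:
```python
from h import *
import pickle
o,D=pickle.load(open('s0.pkl','rb'));s=D['top'];W=w_from_c(s)
crop(s['image'],318,182,358,252,8,'blk')
crop(s['image'],222,160,268,206,12,'lock')
s2=D['scene'];crop(s2['image'],105,215,205,295,7,'blk2')
crop(s2['image'],235,165,300,210,11,'lock2')
for u,v in [(245,182),(338,218)]: print(dep(s,W,u,v))
```

```text
[0.60035073 0.01848827 0.10487722]
[ 0.48978469 -0.30603541  0.0356941 ]
```

View pics/blk.png

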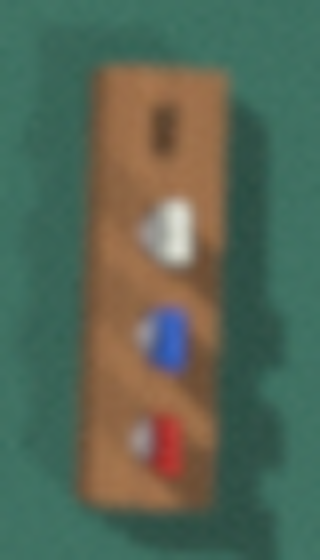

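View pics/lock.png

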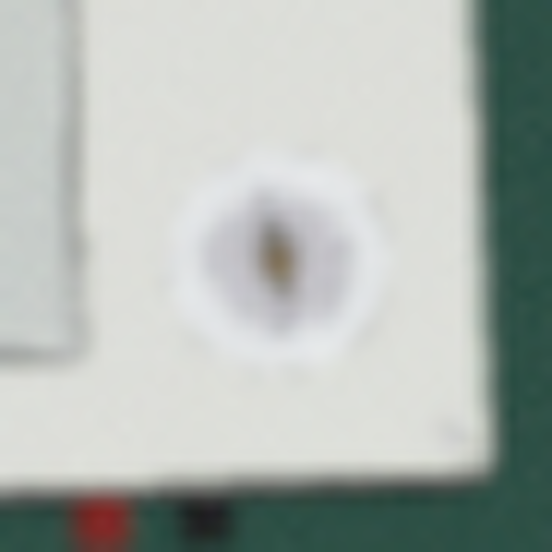

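View pics/blk2.png

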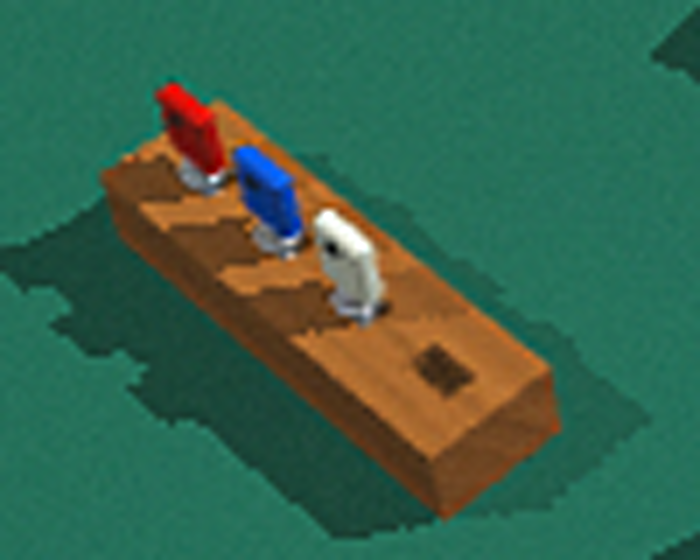

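View pics/lock2.png

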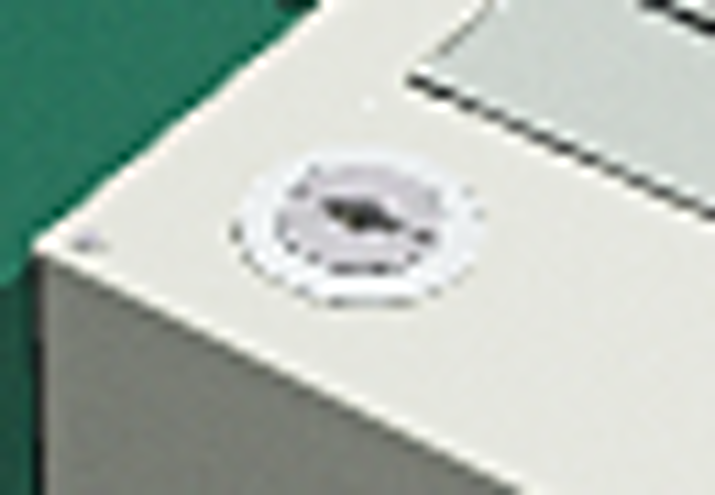

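Run:
```python
from h import *
import pickle
o,D=pickle.load(open('s0.pkl','rb'));s=D['top'];W=w_from_c(s)
print(Rrpy(o['orientation']).round(3))
f=lambda x,y:(318+(x+.5)/8-.5,182+(y+.5)/8-.5)
for n,p,z in [('TL',(95,68),.035),('TR',(228,72),.035),('BR',(210,507),.035),('BL',(80,503),.035),('red',(168,447),.073),('slot',(165,130),.035)]:
    print(n,onz(s,W,*f(*p),z).round(4))
g=lambda x,y:(222+(x+.5)/12-.5,160+(y+.5)/12-.5)
for n,p in [('lock',(276,257)),('top',(262,190)),('bot',(288,325)),('keyw1',(268,228)),('keyw2',(284,290))]: print(n,onz(s,W,*g(*p),.113).round(4))
s=D['top']
for p in [(163,125),(259,122),(263,199),(167,203)]: print(onz(s,W,*p,.11).round(4))
```

```text
[[-0.    -0.375 -0.927]
 [-0.002 -0.927  0.375]
 [-1.     0.002 -0.   ]]
TL [ 0.5863 -0.2751  0.035 ]
TR [ 0.5861 -0.3332  0.035 ]
BR [ 0.3974 -0.3274  0.035 ]
BL [ 0.3976 -0.2712  0.035 ]
red [ 0.4244 -0.3006  0.073 ]
slot [ 0.5601 -0.306   0.035 ]
lock [0.603  0.0199 0.113 ]
top [0.6214 0.0242 0.113 ]
bot [0.5844 0.016  0.113 ]
keyw1 [0.6109 0.0223 0.113 ]
keyw2 [0.594  0.0174 0.113 ]
[0.7835 0.2972 0.11  ]
[ 0.802  -0.0227  0.11  ]
[ 0.5453 -0.0425  0.11  ]
[0.5237 0.273  0.11  ]
```

```bash
python3 -m crank '[{"linear":[0.55,-0.95,0],"rot":[0,0,1],"hand":1},{"linear":[0.55,-0.95,0],"rot":[0,0,1],"hand":1},{"linear":[0.55,-0.95,0],"rot":[0,0,1],"hand":1},{"linear":[0.55,-0.95,0],"rot":[0,0,1],"hand":1},{"linear":[0.55,-0.95,0],"rot":[0,0,1],"hand":1},{"linear":[0.55,-0.95,0],"rot":[0,0,1],"hand":1},{"linear":[0.55,-0.95,0],"rot":[0,0,1],"hand":1},{"linear":[0.55,-0.95,0],"rot":[0,0,0],"hand":1},{"linear":[0.55,-0.95,0],"rot":[0,0,0],"hand":1},{"linear":[0.55,-0.95,0],"rot":[0,0,0],"hand":1},{"linear":[0.33,-0.6,-0.2],"rot":[0,0,0],"hand":1}]'
```

```text
clock: 1.52
tool_pos: [0.5851, 0.0427, 0.212]
orientation: [126.8, 89.7, -38.7]
force: [0.5, 0.8, -0.5]
opening: 0.0879
```

```bash
cat >> h.py <<'E'
def state():
    o=monitor.get_obs();R=Rrpy(o['orientation']);
    print('t',round(o['clock'],2),'tcp',o['tool_pos'].round(4),'yang',round(float(np.degrees(np.arctan2(R[1,1],R[0,1]))),2),'tilt',R[:2,0].round(4),'F',o['force'].round(2),'M',o['moment'].round(3),'op',round(o['opening'],4),'q',o['joint_pos'].round(1))
    return o
E
python3 -m crank '[{"linear":[0.3,-0.38,-0.5],"rot":[0,0,0],"hand":1},{"linear":[0,0,-0.5],"rot":[0,0,0],"hand":1},{"linear":[0,0,0],"rot":[0,0,0],"hand":1}]'
python3 - <<'E'
from h import *
import pickle
o=state();s=eyes.snapshot('wrist');pickle.dump((o,s),open('s1.pkl','wb'));save(s['image'],'w1')
crop(s['image'],180,150,330,262,5,'w1c')
E
```

```text
clock: 1.9
tool_pos: [0.6037, 0.015, 0.1489]
orientation: [95.5, 89.8, -70.3]
force: [0.0, -0.6, 0.4]
opening: 0.0876
t 1.9 tcp [0.6037 0.015  0.1489] yang -75.8 tilt [ 0.0014 -0.0039] F [ 0.04 -0.58  0.45] M [-0.05   0.017  0.012] op 0.0876 q [ 20.1  17.3 -14.9   0.3 -57.8  83.9]
```

View pics/w1c.png

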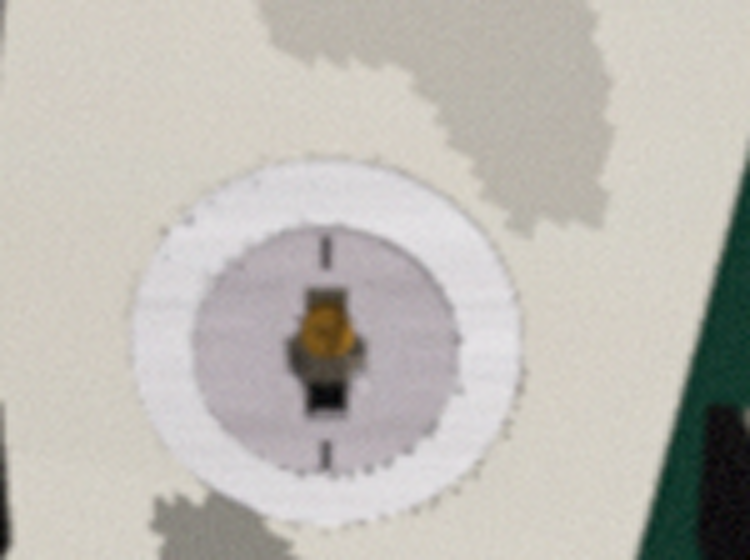

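View pics/w1.png

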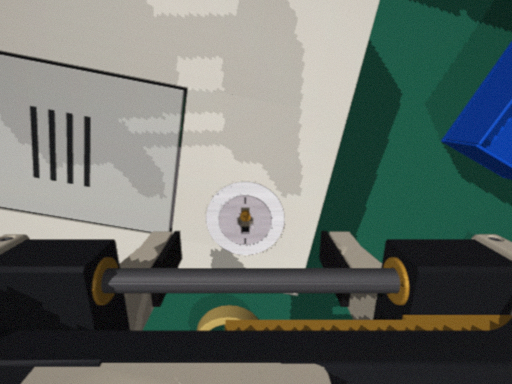

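Run:
```python
from h import *
import pickle
o,s=pickle.load(open('s1.pkl','rb'));W=w_from_c(s,o)
g=lambda x,y:(180+(x+.5)/5-.5,150+(y+.5)/5-.5)
P={n:onz(s,W,*g(*p),.113) for n,p in dict(st=(327,288),sb=(326.5,412),t1=(325.5,253),t1u=(326,238),t2=(325,455),t2b=(325,470),l=(192,347),r=(460,347),ol=(133,340),or_=(522,343),dt=(326,224),db=(326,475)).items()}
for k in P: print(k,P[k].round(4))
for a,b in [('st','sb'),('t1','t2'),('l','r'),('ol','or_'),('dt','db')]:
    d=P[a]-P[b];print(a,b,((P[a]+P[b])/2).round(4),np.linalg.norm(d).round(4),np.degrees(np.arctan2(d[1],d[0])).round(2))
for q in [(187,89),(171,232),(380,0),(300,295)]: print(onz(s,W,*q,.11).round(4))
R=Rrpy(o['orientation']);
for q in [(245,215)]: print('depth',dep(s,W,*q))
```

```text
st [0.614  0.0217 0.113 ]
sb [0.5944 0.0169 0.113 ]
t1 [0.6192 0.0232 0.113 ]
t1u [0.6215 0.0237 0.113 ]
t2 [0.5872 0.0154 0.113 ]
t2b [0.5848 0.0148 0.113 ]
l [0.5998 0.0392 0.113 ]
r [ 6.097e-01 -1.000e-04  1.130e-01]
ol [0.5988 0.048  0.113 ]
or_ [ 0.6126 -0.009   0.113 ]
dt [0.6236 0.0242 0.113 ]
db [0.584  0.0144 0.113 ]
st sb [0.6042 0.0193 0.113 ] 0.0202 13.61
t1 t2 [0.6032 0.0193 0.113 ] 0.0329 13.67
l r [0.6048 0.0195 0.113 ] 0.0405 104.07
ol or_ [0.6057 0.0195 0.113 ] 0.0586 103.59
dt db [0.6038 0.0193 0.113 ] 0.0408 13.81
[0.6845 0.0788 0.11  ]
[0.5791 0.0724 0.11  ]
[ 0.7636 -0.0265  0.11  ]
[ 0.5481 -0.0422  0.11  ]
depth [0.60461913 0.01949591 0.10431336]
```

```bash
python3 -m crank '[{"linear":[-0.5,-0.88,0.1],"rot":[0,0,-0.6],"hand":1},{"linear":[-0.5,-0.88,0],"rot":[0,0,-0.6],"hand":1},{"linear":[-0.5,-0.88,0],"rot":[0,0,-0.6],"hand":1},{"linear":[-0.5,-0.88,0],"rot":[0,0,-0.6],"hand":1},{"linear":[-0.5,-0.88,-0.2],"rot":[0,0,-0.6],"hand":1},{"linear":[-0.5,-0.85,-0.2],"rot":[0,0,-0.14],"hand":1},{"linear":[0,0,0],"rot":[0,0,0],"hand":1}]'
python3 - <<'E'
from h import *
import pickle
o=state();s=eyes.snapshot('wrist');pickle.dump((o,s),open('s2.pkl','wb'));save(s['image'],'w2')
crop(s['image'],180,60,330,260,4,'w2c')
E
```

```text
clock: 2.82
tool_pos: [0.4264, -0.3048, 0.1459]
orientation: [155.9, 88.5, -25.4]
force: [-0.2, 0.1, 0.2]
opening: 0.0881
t 2.83 tcp [ 0.4264 -0.3048  0.1459] yang -91.31 tilt [ 0.0229 -0.0109] F [-0.15  0.08  0.16] M [0.077 0.081 0.034] op 0.0881 q [-13.9   9.5 -26.    0.4 -53.1 102.4]
```

View pics/w2.png

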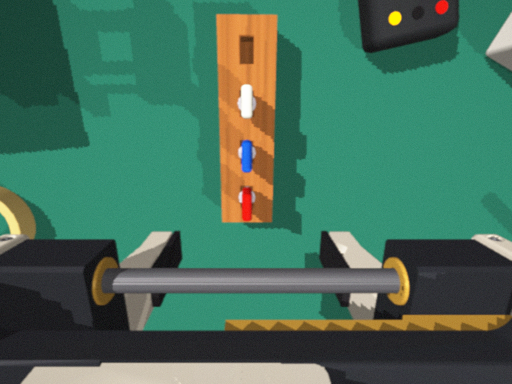

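View pics/w2c.png

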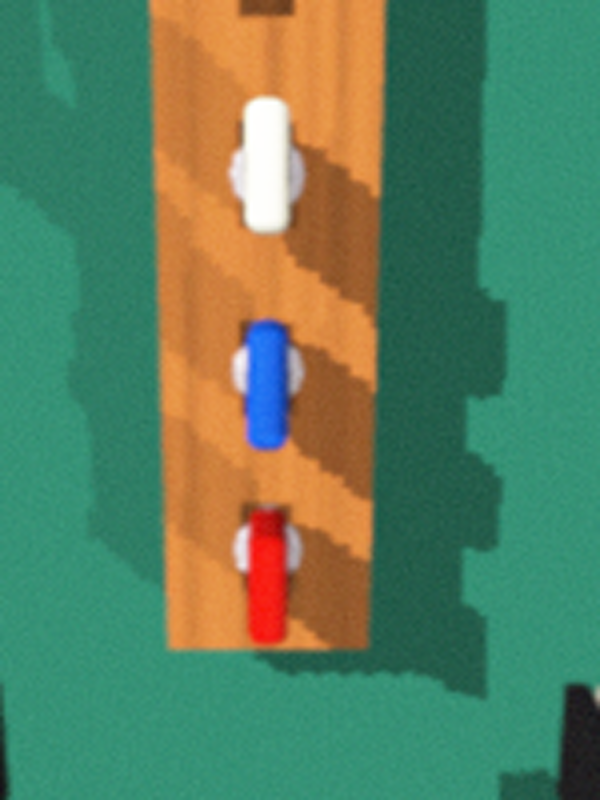

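```bash
cat > m.py <<'E'
from h import *
import pickle
o,s=pickle.load(open('s2.pkl','rb'));W=w_from_c(s,o);print('cam',W[:3,3])
g=lambda x,y:(180+(x+.5)/4-.5,60+(y+.5)/4-.5)
for n,p,z in [('top',(267.5,588),.073),('topb',(267.5,643),.073),('topt',(267.5,533),.073),('sh',(267.5,549),.038),('blueTop',(267.5,390),.073),('bsh',(267.5,373),.038),('whitetop',(267,163),.073),('wsh',(267.5,174),.038),('BL',(169,648),.035),('BR',(369,649),.035)]:
    print(n,onz(s,W,*g(*p),z).round(4))
for q in [(217.5,15.5),(276,15.5)]: print(onz(s,W,*q,.035).round(4))
E
python3 m.py
```

```text
cam [ 0.50360929 -0.30511876  0.30608827]
top [ 0.427  -0.3023  0.073 ]
topb [ 0.414  -0.3019  0.073 ]
topt [ 0.4396 -0.3026  0.073 ]
sh [ 0.4259 -0.3021  0.038 ]
blueTop [ 0.4708 -0.3035  0.073 ]
bsh [ 0.47   -0.3033  0.038 ]
whitetop [ 0.516  -0.3046  0.073 ]
wsh [ 0.5155 -0.3046  0.038 ]
BL [ 0.3987 -0.2756  0.035 ]
BR [ 0.397  -0.3279  0.035 ]
[ 0.5873 -0.2817  0.035 ]
[ 0.5863 -0.3319  0.035 ]
```

```bash
python3 -m crank '[{"linear":[0,0.04,-0.5],"rot":[0.13,0.26,0],"hand":0.8},{"linear":[0,0,-0.5],"rot":[0,0,0],"hand":0.6},{"linear":[0,0,-0.3],"rot":[0,0,0],"hand":0.6},{"linear":[0,0,0],"rot":[0,0,0],"hand":0.6}]'
python3 -c "from h import *; state()"
```

```text
clock: 3.38
tool_pos: [0.4353, -0.2991, 0.0733]
orientation: [164.1, 89.3, -16.7]
force: [0.5, 0.5, 0.1]
opening: 0.0549
t 3.38 tcp [ 0.4353 -0.2991  0.0733] yang -90.78 tilt [ 0.0125 -0.0038] F [0.51 0.53 0.08] M [-0.044  0.001 -0.005] op 0.0549 q [-1.320e+01  1.530e+01 -2.970e+01  1.000e-01 -4.430e+01  1.023e+02]
```

```bash
python3 -m crank '[{"linear":[-0.15,-0.05,0],"rot":[0.04,0.14,-0.14],"hand":0.6},{"linear":[0,0,0],"rot":[0,0,0],"hand":0.6}]'
python3 -c "from h import *; state()"
```

```text
clock: 3.62
tool_pos: [0.4281, -0.3017, 0.0759]
orientation: [154.5, 89.8, -26.8]
force: [-0.0, -0.2, 0.2]
opening: 0.0529
t 3.62 tcp [ 0.4281 -0.3017  0.0759] yang -91.37 tilt [ 0.0028 -0.0014] F [-0.   -0.2   0.21] M [-0.057  0.017 -0.017] op 0.0529 q [-1.370e+01  1.510e+01 -2.960e+01  1.000e-01 -4.520e+01  1.023e+02]
```

```bash
python3 -m crank '[{"linear":[-0.035,0,-0.25],"rot":[0,0.03,0],"hand":0.5},{"linear":[0,0,-0.25],"rot":[0,0,0],"hand":0.5},{"linear":[0,0,0],"rot":[0,0,0],"hand":0.5}]'
python3 -c "from h import *; state()"
```

```text
clock: 4.0
tool_pos: [0.4263, -0.3018, 0.045]
orientation: [138.8, 89.8, -42.6]
force: [0.2, -0.1, 0.9]
opening: 0.0441
t 4.0 tcp [ 0.4263 -0.3018  0.045 ] yang -91.38 tilt [ 0.002  -0.0019] F [ 0.21 -0.11  0.86] M [-0.013 -0.047 -0.036] op 0.0441 q [-1.370e+01  1.740e+01 -3.160e+01  1.000e-01 -4.080e+01  1.022e+02]
```

Well placed. A quick look, then close.

```bash
python3 -m crank '[{"linear":[0,0,0],"rot":[0,0,0],"hand":0.2},{"linear":[0,0,0],"rot":[0,0,0],"hand":0},{"linear":[0,0,0],"rot":[0,0,0],"hand":0},{"linear":[0,0,0],"rot":[0,0,0],"hand":0},{"linear":[0,0,0],"rot":[0,0,0],"hand":0}]'
python3 - <<'E'
from h import *
import pickle
o=state();s=eyes.snapshot('wrist');pickle.dump((o,s),open('s3.pkl','wb'));save(s['image'],'w3')
crop(s['image'],180,90,330,290,4,'w3c')
E
```

```text
clock: 4.62
tool_pos: [0.4267, -0.3021, 0.0453]
orientation: [139.0, 89.8, -42.4]
force: [0.8, -0.4, -0.5]
opening: 0.009
t 4.62 tcp [ 0.4267 -0.3021  0.0453] yang -91.38 tilt [ 0.0024 -0.0022] F [ 0.77 -0.41 -0.48] M [-0.068 -0.012  0.067] op 0.009 q [-1.370e+01  1.740e+01 -3.150e+01  1.000e-01 -4.090e+01  1.022e+02]
```

View pics/w3c.png

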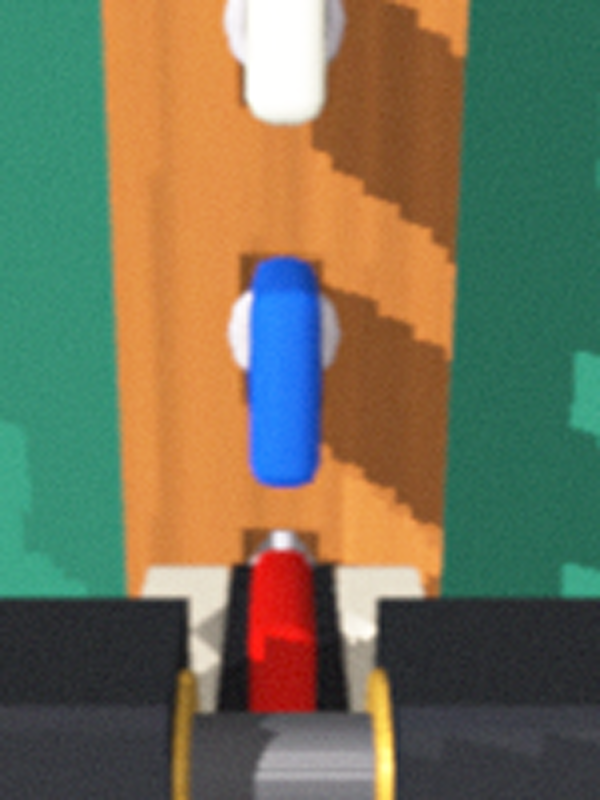

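```bash
python3 -m crank '[{"linear":[0,0,0.15],"rot":[0,0,0],"hand":0},{"linear":[0,0,0.25],"rot":[0,0,0],"hand":0},{"linear":[0,0,0.3],"rot":[0,0,0],"hand":0},{"linear":[0,0,0.5],"rot":[0,0,0],"hand":0},{"linear":[0,0,0.5],"rot":[0,0,0],"hand":0},{"linear":[0,0,0.3],"rot":[0,0,0],"hand":0},{"linear":[0,0,0],"rot":[0,0,0],"hand":0}]'
python3 - <<'E'
from h import *
import pickle
o=state();s=eyes.snapshot('wrist');save(s['image'],'w4');s=eyes.snapshot('scene');pickle.dump((o,s),open('s4.pkl','wb'))
crop(s['image'],80,160,230,290,5,'sc4')
E
```

```text
clock: 5.55
tool_pos: [0.427, -0.3024, 0.1757]
orientation: [151.5, 89.5, -29.9]
force: [-0.1, 0.6, -1.0]
opening: 0.0091
t 5.55 tcp [ 0.427  -0.3024  0.1757] yang -91.35 tilt [ 0.007 -0.004] F [-0.1   0.55 -0.95] M [ 0.048  0.01  -0.002] op 0.0091 q [-13.7   8.3 -23.    0.2 -58.3 102.3]
```

View pics/sc4.png

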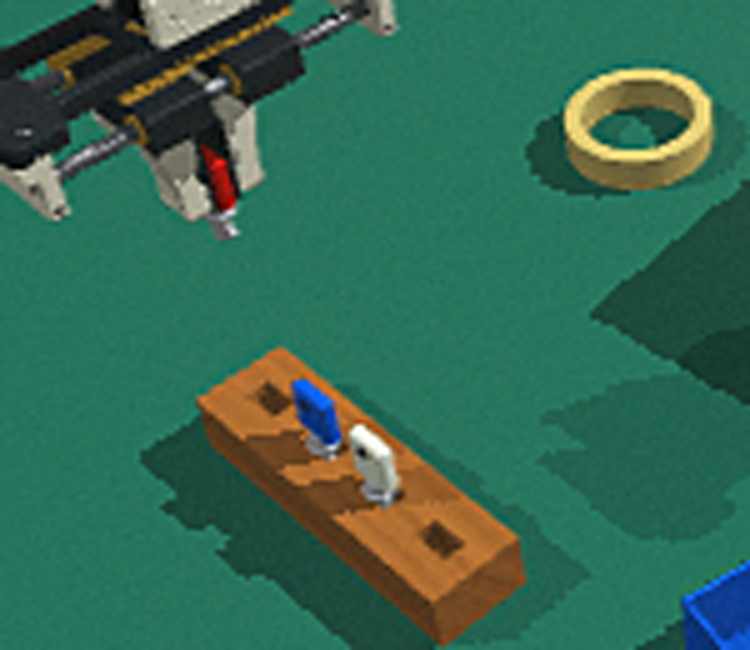

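View pics/w4.png

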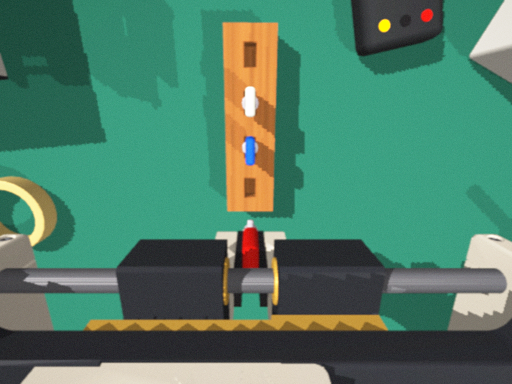

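```bash
python3 -m crank '[{"linear":[0.49,0.89,0],"rot":[0,0,0.5],"hand":0},{"linear":[0.49,0.89,0],"rot":[0,0,0.5],"hand":0},{"linear":[0.49,0.89,0],"rot":[0,0,0.5],"hand":0},{"linear":[0.49,0.89,0],"rot":[0,0,0.5],"hand":0},{"linear":[0.49,0.89,0],"rot":[0,0,0.5],"hand":0},{"linear":[0.49,0.89,-0.1],"rot":[0,0,0.5],"hand":0},{"linear":[0,0,0],"rot":[0,0,0],"hand":0},{"linear":[0,0,0],"rot":[0,0,0],"hand":0}]'
python3 - <<'E'
from h import *
import pickle
o=state()
import cv2
s=None
E
```

```text
clock: 6.65
tool_pos: [0.6009, 0.0279, 0.159]
orientation: [15.1, 89.4, -151.0]
force: [-0.6, -0.6, -0.4]
opening: 0.0085
t 6.65 tcp [0.6009 0.0279 0.159 ] yang -76.12 tilt [-0.0089 -0.0049] F [-0.58 -0.6  -0.37] M [-0.107 -0.018 -0.028] op 0.0085 q [ 21.3  17.  -13.9   0.1 -59.8  82.5]
```

```bash
python3 -m crank '[{"linear":[0.05,-0.14,-0.1],"rot":[0.05,-0.1,-0.03],"hand":0},{"linear":[0,0,0],"rot":[0,0,0],"hand":0},{"linear":[0,0,0],"rot":[0,0,0],"hand":0}]'
python3 - <<'E'
from h import *
import pickle
o=state();s=eyes.snapshot('wrist');pickle.dump((o,s),open('s5.pkl','wb'));save(s['image'],'w5')
crop(s['image'],180,130,330,260,5,'w5c')
E
```

```text
clock: 7.02
tool_pos: [0.6026, 0.0161, 0.1521]
orientation: [18.4, 89.9, -148.1]
force: [-1.0, 0.5, -0.1]
opening: 0.0087
t 7.03 tcp [0.6026 0.0161 0.1521] yang -76.48 tilt [-0.0008 -0.0005] F [-0.99  0.52 -0.11] M [-0.059 -0.028 -0.036] op 0.0087 q [ 20.1  17.1 -14.5   0.  -58.4  83.4]
```

View pics/w5c.png

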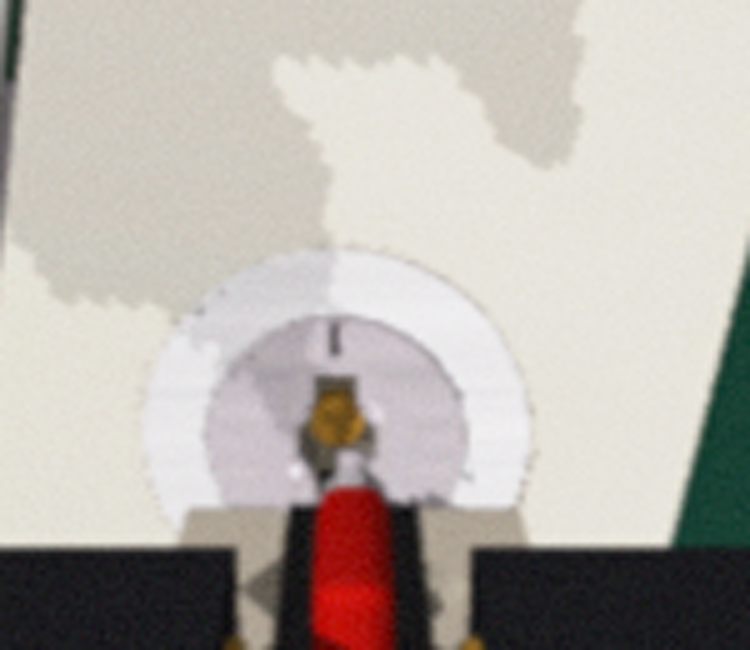

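Run:
```python
from h import *
import pickle
o,s=pickle.load(open('s5.pkl','rb'));W=w_from_c(s,o)
g=lambda x,y:(180+(x+.5)/5-.5,130+(y+.5)/5-.5)
P={n:onz(s,W,*g(*p),.113) for n,p in dict(st=(335,376),t1=(335,353),t1u=(335.5,323),l=(206,436),r=(468,436),dt=(337,314)).items()}
for k in P: print(k,P[k].round(4))
print((P['l']+P['r'])/2)
d=np.array([np.cos(np.radians(13.7)),np.sin(np.radians(13.7)),0])
print('ctr from slot top',P['st']-d*.0109,'from tick', P['dt']-d*.0203)
# key
for n,p,z in [('shoulderR',(383,487),.152-.0263+.019)]: print(onz(s,W,*g(*p),z))
```

```text
st [0.6139 0.0218 0.113 ]
t1 [0.6175 0.0226 0.113 ]
t1u [0.6221 0.0236 0.113 ]
l [0.5998 0.0388 0.113 ]
r [ 6.092e-01 -2.000e-04  1.130e-01]
dt [0.6235 0.0237 0.113 ]
[0.60450127 0.01925793 0.113     ]
ctr from slot top [0.60330246 0.0191988  0.113     ] from tick [0.60374652 0.01891926 0.113     ]
[0.61131299 0.01434364 0.1447    ]
```

```bash
python3 -m crank '[{"linear":[0.023,0.053,-0.08],"rot":[0,0,0],"hand":0},{"linear":[0,0,-0.08],"rot":[0,0,0],"hand":0},{"linear":[0,0,0],"rot":[0,0,0],"hand":0}]'
python3 -c "from h import *; state()"
```

```text
clock: 7.45
tool_pos: [0.604, 0.0193, 0.1422]
orientation: [19.4, 90.0, -147.1]
force: [0.2, 0.5, -0.5]
opening: 0.0087
t 7.45 tcp [0.604  0.0193 0.1422] yang -76.52 tilt [-0.0002 -0.0001] F [ 0.2   0.5  -0.47] M [-0.072  0.017  0.02 ] op 0.0087 q [ 20.3  17.8 -15.1   0.  -57.2  83.1]
```

```bash
python3 -m crank '[{"linear":[0,0,-0.03],"rot":[0,0,0],"hand":0},{"linear":[0,0,-0.03],"rot":[0,0,0],"hand":0},{"linear":[0,0,0],"rot":[0,0,0],"hand":0}]'
python3 -m crank '[{"linear":[0,0,-0.03],"rot":[0,0,0],"hand":0},{"linear":[0,0,0],"rot":[0,0,0],"hand":0}]'; python3 -c "from h import *; state()"
```

```text
clock: 7.82
tool_pos: [0.6041, 0.0195, 0.1383]
orientation: [26.4, 90.0, -140.1]
force: [0.2, -0.7, -1.0]
opening: 0.0088
clock: 8.07
tool_pos: [0.6041, 0.0195, 0.1365]
orientation: [45.5, 90.0, -121.0]
force: [0.7, 0.0, -0.4]
opening: 0.0089
t 8.07 tcp [0.6041 0.0195 0.1365] yang -76.49 tilt [-0.0001 -0.0002] F [ 0.66  0.03 -0.42] M [0.01  0.004 0.004] op 0.0089 q [ 20.4  18.1 -15.4   0.  -56.5  83.1]
```

```bash
python3 -m crank '[{"linear":[0,0,-0.02],"rot":[0,0,0],"hand":0},{"linear":[0,0,-0.02],"rot":[0,0,0],"hand":0},{"linear":[0,0,0],"rot":[0,0,0],"hand":0}]'
python3 -m crank '[{"linear":[0,0,-0.02],"rot":[0,0,0],"hand":0},{"linear":[0,0,0],"rot":[0,0,0],"hand":0}]'; python3 -c "from h import *; state()"
```

```text
clock: 8.45
tool_pos: [0.6041, 0.0195, 0.134]
orientation: [51.0, 90.0, -115.4]
force: [-0.5, -0.0, -0.3]
opening: 0.0087
clock: 8.7
tool_pos: [0.6042, 0.0195, 0.1327]
orientation: [61.4, 90.0, -105.0]
force: [-0.6, 0.3, -0.4]
opening: 0.009
t 8.7 tcp [0.6042 0.0195 0.1327] yang -76.49 tilt [-0.0001 -0.0002] F [-0.59  0.29 -0.43] M [-0.065 -0.047  0.042] op 0.009 q [ 20.4  18.3 -15.7   0.  -56.   83.1]
```

```bash
python3 -m crank '[{"linear":[0,0,-0.02],"rot":[0,0,0],"hand":0},{"linear":[0,0,-0.02],"rot":[0,0,0],"hand":0},{"linear":[0,0,0],"rot":[0,0,0],"hand":0}]'
python3 -m crank '[{"linear":[0,0,-0.025],"rot":[0,0,0],"hand":0},{"linear":[0,0,0],"rot":[0,0,0],"hand":0}]'; python3 -c "from h import *; state()"
```

```text
clock: 9.07
tool_pos: [0.6042, 0.0195, 0.1302]
orientation: [97.9, 90.0, -68.6]
force: [-0.5, -0.4, -0.4]
opening: 0.0087
clock: 9.32
tool_pos: [0.6044, 0.0195, 0.1292]
orientation: [143.9, 90.0, -22.6]
force: [-1.4, 0.5, 3.2]
opening: 0.009
t 9.32 tcp [0.6044 0.0195 0.1292] yang -76.48 tilt [ 0.0007 -0.0003] F [-1.36  0.48  3.19] M [ 0.023  0.495 -0.012] op 0.009 q [ 20.4  18.5 -15.9   0.  -55.5  83.1]
```

```bash
python3 -m crank '[{"linear":[0,0,-0.025],"rot":[0,0,0],"hand":0},{"linear":[0,0,-0.025],"rot":[0,0,0],"hand":0}]'
python3 -m crank '[{"linear":[0,0,-0.025],"rot":[0,0,0],"hand":0}]';python3 -m crank '[{"linear":[0,0,-0.025],"rot":[0,0,0],"hand":0}]'; python3 -c "from h import *; state()"
```

```text
clock: 9.57
tool_pos: [0.6044, 0.0195, 0.1266]
orientation: [155.1, 89.9, -11.4]
force: [-1.5, 0.7, 3.5]
opening: 0.0087
clock: 9.7
tool_pos: [0.6045, 0.0195, 0.1251]
orientation: [156.8, 89.9, -9.7]
force: [-1.8, -0.5, 3.8]
opening: 0.0089
clock: 9.82
tool_pos: [0.6044, 0.0195, 0.1236]
orientation: [154.7, 89.9, -11.8]
force: [-0.7, -0.1, 5.2]
opening: 0.009
t 9.82 tcp [0.6044 0.0195 0.1236] yang -76.46 tilt [ 0.0012 -0.0003] F [-0.73 -0.09  5.19] M [ 0.059  0.695 -0.005] op 0.009 q [ 20.4  18.8 -16.3   0.  -54.8  83.1]
```

```bash
python3 -m crank '[{"linear":[0,0,-0.012],"rot":[0,0,0],"hand":0}]';python3 -m crank '[{"linear":[0,0,0],"rot":[0,0,0],"hand":0}]'; python3 -c "from h import *; state()"
```

```text
clock: 9.95
tool_pos: [0.6045, 0.0195, 0.1231]
orientation: [151.3, 89.9, -15.2]
force: [-3.5, 1.7, 10.0]
opening: 0.0088
clock: 10.07
tool_pos: [0.6045, 0.0195, 0.1232]
orientation: [150.0, 89.9, -16.5]
force: [-1.5, 0.5, 4.9]
opening: 0.0091
t 10.07 tcp [0.6045 0.0195 0.1232] yang -76.45 tilt [ 0.0014 -0.0004] F [-1.51  0.46  4.94] M [0.087 0.768 0.016] op 0.0091 q [ 20.4  18.8 -16.4   0.1 -54.7  83.1]
```

```bash
python3 -m crank '[{"linear":[0,0,0],"rot":[0,0,-0.6],"hand":0},{"linear":[0,0,0],"rot":[0,0,-0.6],"hand":0},{"linear":[0,0,0],"rot":[0,0,-0.6],"hand":0}]'; python3 -c "from h import *; state()";python3 -m crank '[{"linear":[0,0,0],"rot":[0,0,-0.8],"hand":0},{"linear":[0,0,0],"rot":[0,0,-0.8],"hand":0}]'; python3 -c "from h import *; state()"
```

```text
clock: 10.45
tool_pos: [0.6046, 0.0193, 0.1235]
orientation: [145.7, 89.9, -30.0]
force: [-1.0, -1.2, 4.5]
opening: 0.0092
t 10.45 tcp [0.6046 0.0193 0.1235] yang -85.7 tilt [ 0.0017 -0.001 ] F [-1.   -1.19  4.47] M [-0.379  0.508  0.027] op 0.0092 q [ 20.4  18.8 -16.4   0.1 -54.8  73.9]
clock: 10.7
tool_pos: [0.6047, 0.0192, 0.1235]
orientation: [141.8, 89.9, -42.2]
force: [-1.9, -0.1, 4.5]
opening: 0.0085
t 10.7 tcp [0.6047 0.0192 0.1235] yang -93.93 tilt [ 0.0016 -0.0014] F [-1.93 -0.06  4.53] M [0.043 0.708 0.092] op 0.0085 q [ 20.4  18.8 -16.4   0.1 -54.8  65.6]
```

```bash
for i in 1 2 3; do python3 -m crank '[{"linear":[0,0,0],"rot":[0,0,-0.9],"hand":0},{"linear":[0,0,0],"rot":[0,0,-0.9],"hand":0},{"linear":[0,0,0],"rot":[0,0,-0.9],"hand":0},{"linear":[0,0,0],"rot":[0,0,-0.9],"hand":0}]'>/dev/null; python3 -c "from h import *; state()"; done
```

```text
t 11.2 tcp [0.6047 0.0191 0.1234] yang -112.51 tilt [ 0.0008 -0.0022] F [-1.87  0.9   5.7 ] M [0.104 0.673 0.034] op 0.0087 q [ 20.4  18.8 -16.3   0.2 -54.8  47. ]
t 11.7 tcp [0.6046 0.0189 0.1234] yang -131.09 tilt [-0.0001 -0.0027] F [-2.14  1.52  4.31] M [0.029 0.658 0.108] op 0.0087 q [ 20.4  18.9 -16.3   0.2 -54.9  28.4]
t 12.2 tcp [0.6046 0.0189 0.1234] yang -149.67 tilt [-0.0011 -0.0028] F [-1.32  0.2   4.31] M [ 0.099  0.704 -0.039] op 0.009 q [ 20.4  18.9 -16.3   0.2 -55.    9.9]
```

```bash
for i in 1 ; do python3 -m crank '[{"linear":[0,0,0],"rot":[0,0,-0.6],"hand":0},{"linear":[0,0,0],"rot":[0,0,-0.6],"hand":0},{"linear":[0,0,0],"rot":[0,0,-0.5],"hand":0}]'>/dev/null; python3 -c "from h import *; state()"; done; for i in 1 2 3 4; do python3 -m crank '[{"linear":[0,0,0],"rot":[0,0,-0.25],"hand":0}]'>/dev/null; python3 -c "from h import *; state()"; done
python3 -c "
from h import *
s=eyes.snapshot('scene');crop(s['image'],190,80,400,260,3,'sc6');state()"
```

```text
t 12.57 tcp [0.6045 0.0189 0.1235] yang -158.47 tilt [-0.0016 -0.0027] F [-2.54  0.44  4.09] M [ 0.174  0.71  -0.013] op 0.0091 q [ 20.4  18.9 -16.2   0.1 -55.    1.1]
t 12.7 tcp [0.6045 0.0188 0.1235] yang -159.77 tilt [-0.0017 -0.0027] F [-1.54  0.41  4.69] M [0.229 0.658 0.021] op 0.0086 q [ 20.3  18.9 -16.2   0.1 -55.   -0.2]
t 12.82 tcp [0.6045 0.0189 0.1234] yang -161.05 tilt [-0.0018 -0.0027] F [-2.1  -0.49  3.63] M [0.17  0.637 0.028] op 0.0088 q [ 20.3  18.9 -16.2   0.1 -55.   -1.5]
t 12.95 tcp [0.6045 0.0189 0.1235] yang -162.36 tilt [-0.0018 -0.0027] F [-1.16  0.33  4.47] M [0.169 0.654 0.056] op 0.0088 q [ 20.3  18.9 -16.2   0.1 -55.   -2.8]
t 13.07 tcp [0.6045 0.0188 0.1234] yang -163.69 tilt [-0.002  -0.0027] F [-1.73  0.69  4.64] M [0.139 0.644 0.036] op 0.0088 q [ 20.3  18.9 -16.2   0.1 -55.   -4.1]
t 13.12 tcp [0.6045 0.0188 0.1234] yang -163.75 tilt [-0.0019 -0.0027] F [-1.35  1.02  4.55] M [0.13  0.668 0.012] op 0.0087 q [ 20.3  18.9 -16.2   0.1 -55.   -4.2]
```

View pics/sc6.png

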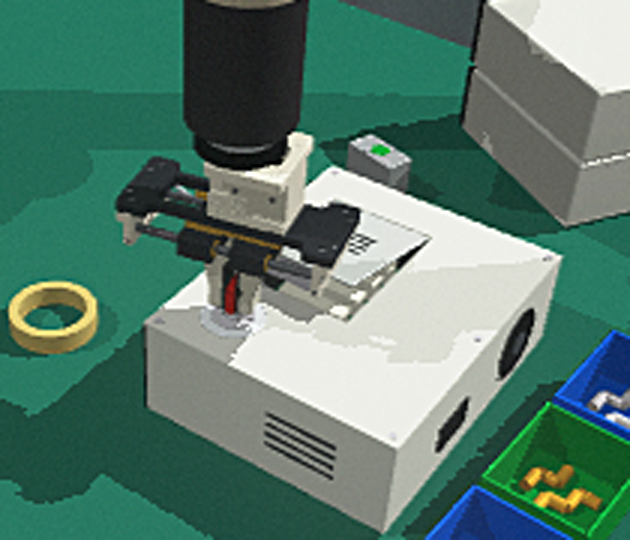

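```bash
for i in 1 2 3; do python3 -m crank '[{"linear":[0,0,0],"rot":[0,0,-0.2],"hand":0}]'>/dev/null; python3 -c "from h import *; state()"; done
```

```text
t 13.25 tcp [0.6045 0.0188 0.1235] yang -164.8 tilt [-0.002  -0.0026] F [-1.86 -0.4   4.08] M [0.187 0.682 0.002] op 0.009 q [ 20.3  18.9 -16.2   0.1 -55.   -5.2]
t 13.38 tcp [0.6045 0.0188 0.1234] yang -165.87 tilt [-0.0021 -0.0026] F [-0.76  0.39  4.36] M [0.221 0.681 0.018] op 0.0089 q [ 20.3  18.9 -16.2   0.1 -55.   -6.3]
t 13.5 tcp [0.6045 0.0188 0.1234] yang -166.94 tilt [-0.0021 -0.0025] F [-1.78  0.99  5.4 ] M [0.198 0.701 0.051] op 0.0091 q [ 20.3  18.9 -16.2   0.1 -55.   -7.3]
```

```bash
for i in 1 2 3; do python3 -m crank '[{"linear":[0,0,0],"rot":[0,0,-0.2],"hand":0}]'>/dev/null; python3 -c "from h import *; state()"; done
```

```text
t 13.62 tcp [0.6045 0.0188 0.1234] yang -168.0 tilt [-0.0022 -0.0025] F [-1.48 -0.38  3.55] M [0.167 0.727 0.036] op 0.0088 q [ 20.3  18.9 -16.2   0.1 -55.   -8.4]
t 13.75 tcp [0.6045 0.0188 0.1235] yang -169.07 tilt [-0.0022 -0.0025] F [-1.2  -0.12  4.1 ] M [0.131 0.694 0.139] op 0.0091 q [ 20.3  18.9 -16.2   0.1 -55.   -9.5]
t 13.88 tcp [0.6044 0.0188 0.1234] yang -170.13 tilt [-0.0023 -0.0025] F [-1.36  0.26  4.99] M [0.16  0.668 0.166] op 0.0089 q [ 20.3  18.9 -16.2   0.1 -55.1 -10.5]
```

```bash
for i in 1 2 3 4 5; do python3 -m crank '[{"linear":[0,0,0],"rot":[0,0,0.9],"hand":0},{"linear":[0,0,0],"rot":[0,0,0.9],"hand":0},{"linear":[0,0,0],"rot":[0,0,0.9],"hand":0},{"linear":[0,0,0],"rot":[0,0,0.9],"hand":0}]'>/dev/null; python3 -c "from h import *; state()"; done
```

```text
t 14.38 tcp [0.6052 0.0189 0.1238] yang -151.79 tilt [-0.0001 -0.0027] F [-1.88 -0.72  3.73] M [-0.02  0.67  0.02] op 0.0087 q [ 20.4  18.9 -16.2   0.2 -54.9   7.8]
t 14.88 tcp [0.605  0.0185 0.1238] yang -133.4 tilt [ 0.0006 -0.0028] F [-2.26  0.55  4.81] M [ 0.235  0.63  -0.041] op 0.009 q [ 20.3  18.9 -16.3   0.2 -54.9  26.2]
t 15.38 tcp [0.6052 0.0187 0.1237] yang -115.0 tilt [ 0.0018 -0.0018] F [-1.03  0.36  3.83] M [ 0.206  0.734 -0.103] op 0.0088 q [ 20.3  18.8 -16.3   0.2 -54.8  44.6]
t 15.88 tcp [0.6053 0.019  0.1238] yang -96.6 tilt [ 0.0026 -0.0003] F [-2.42  0.64  4.6 ] M [ 0.185  0.763 -0.018] op 0.0088 q [ 20.3  18.8 -16.3   0.1 -54.8  63. ]
t 16.38 tcp [0.6053 0.0193 0.1237] yang -78.21 tilt [0.0026 0.0012] F [-1.96  0.6   4.21] M [ 0.154  0.776 -0.054] op 0.0088 q [ 20.3  18.8 -16.3  -0.  -54.8  81.5]
```

```bash
for i in 1 2 3 4 5 6; do python3 -m crank '[{"linear":[0,0,0],"rot":[0,0,0.25],"hand":0}]'>/dev/null; python3 -c "from h import *; state()"; done
```

```text
t 16.5 tcp [0.6052 0.0193 0.1237] yang -76.96 tilt [0.0024 0.0013] F [-2.11  0.79  4.44] M [ 0.077  0.742 -0.035] op 0.0091 q [ 20.3  18.8 -16.3  -0.  -54.8  82.8]
t 16.62 tcp [0.6053 0.0193 0.1237] yang -75.73 tilt [0.0025 0.0014] F [-1.49  0.33  4.45] M [ 0.144  0.794 -0.121] op 0.0086 q [ 20.3  18.8 -16.3  -0.  -54.8  84. ]
t 16.75 tcp [0.6053 0.0194 0.1238] yang -74.46 tilt [0.0025 0.0015] F [-2.19  1.15  4.31] M [ 0.147  0.713 -0.024] op 0.0084 q [ 20.3  18.8 -16.3  -0.  -54.8  85.3]
t 16.88 tcp [0.6053 0.0194 0.1238] yang -73.16 tilt [0.0024 0.0016] F [-1.77  0.39  4.59] M [ 0.191  0.78  -0.003] op 0.0089 q [ 20.3  18.8 -16.2  -0.  -54.8  86.6]
t 17.0 tcp [0.6052 0.0194 0.1237] yang -71.83 tilt [0.0023 0.0017] F [-1.66  0.82  3.4 ] M [ 0.165  0.759 -0.049] op 0.0094 q [ 20.3  18.8 -16.2  -0.1 -54.8  87.9]
t 17.12 tcp [0.6052 0.0194 0.1238] yang -70.5 tilt [0.0023 0.0018] F [-2.71  0.93  4.79] M [ 0.175  0.779 -0.032] op 0.0088 q [ 20.3  18.8 -16.2  -0.1 -54.8  89.3]
```

```bash
for i in 1 2 3 4 5 6; do python3 -m crank '[{"linear":[0,0,0],"rot":[0,0,0.2],"hand":0}]'>/dev/null; python3 -c "from h import *; o=state()"|sed 's/op.*//'; done
```

```text
t 17.25 tcp [0.6053 0.0194 0.1237] yang -69.43 tilt [0.0023 0.0018] F [-1.88  0.89  4.4 ] M [ 0.135  0.795 -0.039] 
t 17.38 tcp [0.6052 0.0195 0.1237] yang -68.36 tilt [0.0023 0.0019] F [-2.17  1.21  4.41] M [ 0.209  0.835 -0.028] 
t 17.5 tcp [0.6053 0.0195 0.1238] yang -67.29 tilt [0.0022 0.002 ] F [-1.58  0.    4.64] M [ 0.204  0.858 -0.066] 
t 17.62 tcp [0.6053 0.0195 0.1237] yang -66.22 tilt [0.0022 0.002 ] F [-1.97  1.17  4.93] M [ 0.193  0.808 -0.037] 
t 17.75 tcp [0.6052 0.0195 0.1238] yang -65.15 tilt [0.0021 0.002 ] F [-0.99  0.14  4.98] M [ 0.248  0.8   -0.056] 
t 17.88 tcp [0.6052 0.0195 0.1237] yang -64.08 tilt [0.002  0.0021] F [-1.29  0.04  5.  ] M [ 0.112  0.79  -0.095]
```

```bash
for i in 1 2 3; do python3 -m crank '[{"linear":[0,0,0],"rot":[0,0,0.2],"hand":0}]'>/dev/null; python3 -c "from h import *; o=state()"|sed 's/op.*//'; done
```

```text
t 18.0 tcp [0.6052 0.0195 0.1237] yang -63.02 tilt [0.0021 0.0022] F [-2.42  0.48  4.88] M [ 0.216  0.789 -0.153] 
t 18.12 tcp [0.6052 0.0195 0.1237] yang -61.96 tilt [0.002  0.0023] F [-1.9   1.    5.02] M [ 0.271  0.802 -0.159] 
t 18.25 tcp [0.6052 0.0194 0.1237] yang -60.9 tilt [0.0019 0.0023] F [-2.31  0.77  4.94] M [ 0.2    0.754 -0.274]
```

```bash
python3 -m crank '[{"linear":[0,0,0],"rot":[0,0,-0.8],"hand":0},{"linear":[0,0,0],"rot":[0,0,-0.8],"hand":0},{"linear":[0,0,0],"rot":[0,0,-0.8],"hand":0},{"linear":[0,0,0],"rot":[0,0,-0.6],"hand":0},{"linear":[0,0,0],"rot":[0,0,0],"hand":0}]'>/dev/null; python3 -c "from h import *; o=state()"
```

```text
t 18.88 tcp [0.6058 0.0193 0.124 ] yang -76.07 tilt [0.0035 0.0011] F [-1.66  0.57  4.88] M [ 0.148  0.767 -0.018] op 0.0088 q [ 20.3  18.8 -16.2   0.  -54.7  83.6]
```

```bash
python3 -m crank '[{"linear":[-0.015,0,0],"rot":[0,0.03,0],"hand":0}]'; python3 -m crank '[{"linear":[0,0,0.015],"rot":[0,0,0],"hand":0}]';python3 -m crank '[{"linear":[0,0,0.02],"rot":[0,0,0],"hand":0}]';python3 -m crank '[{"linear":[0,0,0.02],"rot":[0,0,0],"hand":0}]'; python3 -c "from h import *; o=state()"
```

```text
clock: 19.0
tool_pos: [0.6055, 0.0193, 0.1242]
orientation: [-162.8, 89.9, 31.2]
force: [2.3, 0.5, 3.0]
opening: 0.0089
clock: 19.12
tool_pos: [0.6057, 0.0193, 0.1252]
orientation: [-167.7, 89.9, 26.4]
force: [-2.1, 0.6, 3.8]
opening: 0.0091
clock: 19.25
tool_pos: [0.6057, 0.0193, 0.1264]
orientation: [-167.3, 89.9, 26.8]
force: [-0.8, 0.0, 3.6]
opening: 0.0087
clock: 19.38
tool_pos: [0.6057, 0.0193, 0.1277]
orientation: [-166.0, 89.9, 28.2]
force: [-0.4, 0.4, 2.7]
opening: 0.0088
t 19.38 tcp [0.6057 0.0193 0.1277] yang -75.87 tilt [0.0022 0.0012] F [-0.37  0.4   2.72] M [0.087 0.2   0.023] op 0.0088 q [ 20.3  18.6 -15.9  -0.  -55.3  83.9]
```

```bash
python3 -m crank '[{"linear":[0,0,0.03],"rot":[0,0,0],"hand":0},{"linear":[0,0,0.03],"rot":[0,0,0],"hand":0}]';python3 -m crank '[{"linear":[0,0,0.04],"rot":[0,0,0],"hand":0},{"linear":[0,0,0.04],"rot":[0,0,0],"hand":0},{"linear":[0,0,0.06],"rot":[0,0,0],"hand":0}]';python3 -m crank '[{"linear":[0,0,0.15],"rot":[0,0,0],"hand":0},{"linear":[0,0,0.25],"rot":[0,0,0],"hand":0},{"linear":[0,0,0.25],"rot":[0,0,0],"hand":0},{"linear":[0,0,0],"rot":[0,0,0],"hand":0}]'
python3 - <<'E'
from h import *
import pickle
o=state();s=eyes.snapshot('wrist');pickle.dump((o,s),open('s7.pkl','wb'));save(s['image'],'w7')
E
```

```text
clock: 19.62
tool_pos: [0.6053, 0.0193, 0.1309]
orientation: [-152.7, 89.9, 41.4]
force: [-0.3, 0.5, 0.0]
opening: 0.0092
clock: 20.0
tool_pos: [0.6045, 0.0192, 0.1387]
orientation: [-65.7, 89.9, 128.4]
force: [-0.1, -1.0, -0.8]
opening: 0.0088
clock: 20.5
tool_pos: [0.6053, 0.0193, 0.182]
orientation: [-153.7, 89.9, 40.4]
force: [-0.1, 0.3, -0.1]
opening: 0.0087
t 20.5 tcp [0.6053 0.0193 0.182 ] yang -75.89 tilt [0.0016 0.0014] F [-0.12  0.28 -0.06] M [-0.015  0.008 -0.021] op 0.0087 q [ 20.3  15.9 -12.1  -0.  -61.9  83.9]
```

View pics/w7.png

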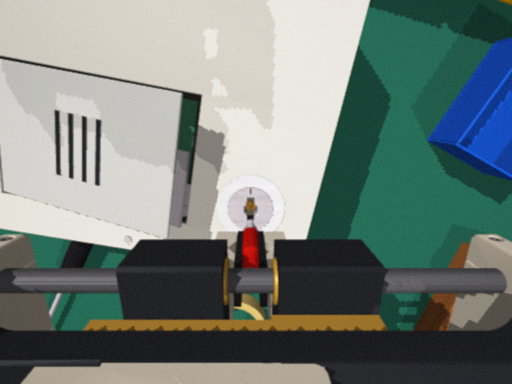

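Run:
```python
from h import *
a=cv2.imread('pics/w4.png')[205:285,215:285];b=cv2.imread('pics/w7.png')[205:285,215:285]
cv2.imwrite('pics/cmp.png',cv2.resize(np.hstack([a,b]),None,fx=5.5,fy=5.5,interpolation=cv2.INTER_CUBIC))
```

```text
(no output)
```

View pics/cmp.png

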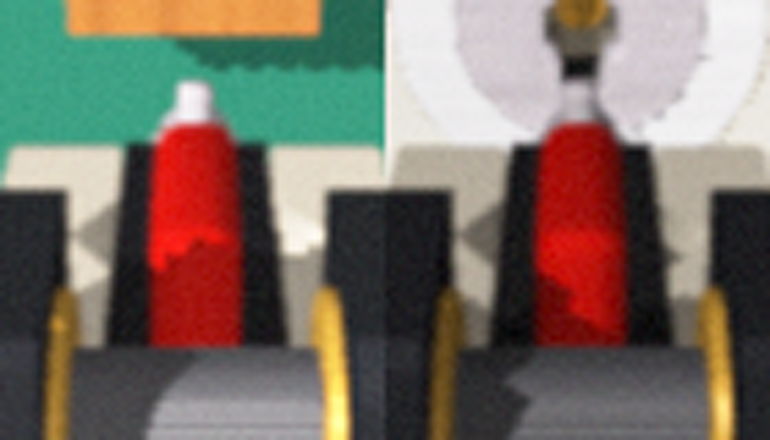

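```bash
python3 -m crank '[{"linear":[-0.5,-0.89,0],"rot":[0,0,-0.5],"hand":0},{"linear":[-0.5,-0.89,0],"rot":[0,0,-0.5],"hand":0},{"linear":[-0.5,-0.89,0],"rot":[0,0,-0.5],"hand":0},{"linear":[-0.5,-0.89,0],"rot":[0,0,-0.5],"hand":0},{"linear":[-0.5,-0.89,0],"rot":[0,0,-0.5],"hand":0},{"linear":[-0.45,-0.85,0],"rot":[0,0,-0.55],"hand":0},{"linear":[0,0,0],"rot":[0,0,0],"hand":0},{"linear":[0,0,0],"rot":[0,0,0],"hand":0}]'
python3 -c "from h import *; state()"
```

```text
clock: 21.55
tool_pos: [0.4198, -0.3051, 0.178]
orientation: [-41.4, 89.8, 137.0]
force: [0.4, -0.6, -0.1]
opening: 0.0088
t 21.55 tcp [ 0.4198 -0.3051  0.178 ] yang -91.59 tilt [-0.0024  0.0023] F [ 0.39 -0.55 -0.09] M [ 0.024 -0.008 -0.031] op 0.0088 q [-1.440e+01  8.200e+00 -2.270e+01 -1.000e-01 -5.930e+01  1.029e+02]
```

```bash
python3 -m crank '[{"linear":[0.115,0.05,0],"rot":[-0.02,-0.02,0.04],"hand":0},{"linear":[0,0,-0.5],"rot":[0,0,0],"hand":0},{"linear":[0,0,-0.5],"rot":[0,0,0],"hand":0},{"linear":[0,0,-0.45],"rot":[0,0,0],"hand":0},{"linear":[0,0,0],"rot":[0,0,0],"hand":0},{"linear":[0,0,0],"rot":[0,0,0],"hand":0}]'
python3 - <<'E'
from h import *
o=state();s=eyes.snapshot('wrist');save(s['image'],'w8');crop(s['image'],180,90,330,290,4,'w8c')
E
```

```text
clock: 22.3
tool_pos: [0.4339, -0.2963, 0.0902]
orientation: [161.7, 89.8, -19.0]
force: [0.1, 0.4, 0.1]
opening: 0.0086
t 22.3 tcp [ 0.4339 -0.2963  0.0902] yang -90.66 tilt [ 0.0029 -0.001 ] F [0.07 0.42 0.06] M [-0.053 -0.032 -0.03 ] op 0.0086 q [-12.9  14.1 -28.5   0.  -47.2 102.2]
```

View pics/w8c.png

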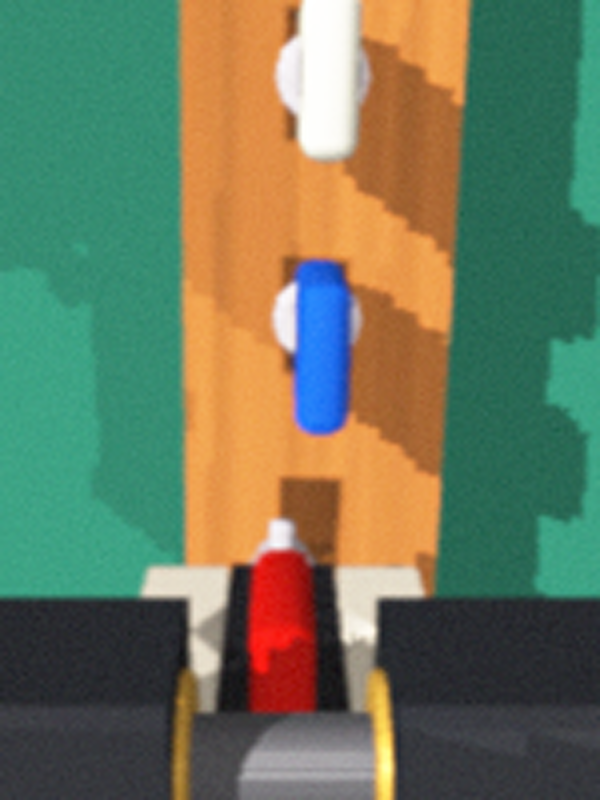

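```bash
python3 -m crank '[{"linear":[-0.12,-0.097,0],"rot":[0.01,0.03,-0.14],"hand":0},{"linear":[0,0,0],"rot":[0,0,0],"hand":0},{"linear":[0,0,0],"rot":[0,0,0],"hand":0}]'
python3 -c "from h import *; state()"
```

```text
clock: 22.72
tool_pos: [0.4274, -0.3028, 0.0925]
orientation: [166.0, 89.8, -15.4]
force: [-0.4, -0.3, -0.7]
opening: 0.009
t 22.73 tcp [ 0.4274 -0.3028  0.0925] yang -91.4 tilt [ 0.0041 -0.0011] F [-0.35 -0.32 -0.69] M [-0.066  0.039  0.02 ] op 0.009 q [-13.8  13.8 -28.6   0.  -47.4 102.4]
```

```bash
python3 -m crank '[{"linear":[-0.012,0.012,-0.2],"rot":[0,0.03,0],"hand":0},{"linear":[0,0,-0.2],"rot":[0,0,0],"hand":0},{"linear":[0,0,0],"rot":[0,0,0],"hand":0}]'
python3 -c "
from h import *
state();s=eyes.snapshot('wrist');crop(s['image'],180,90,330,290,4,'w9c')"
```

```text
clock: 23.1
tool_pos: [0.4261, -0.3021, 0.0667]
orientation: [141.0, 89.9, -40.5]
force: [0.7, 0.1, -0.8]
opening: 0.0088
t 23.1 tcp [ 0.4261 -0.3021  0.0667] yang -91.44 tilt [ 0.0011 -0.0009] F [ 0.71  0.05 -0.82] M [ 0.011  0.024 -0.017] op 0.0088 q [-1.380e+01  1.570e+01 -3.030e+01  1.000e-01 -4.400e+01  1.023e+02]
```

View pics/w9c.png

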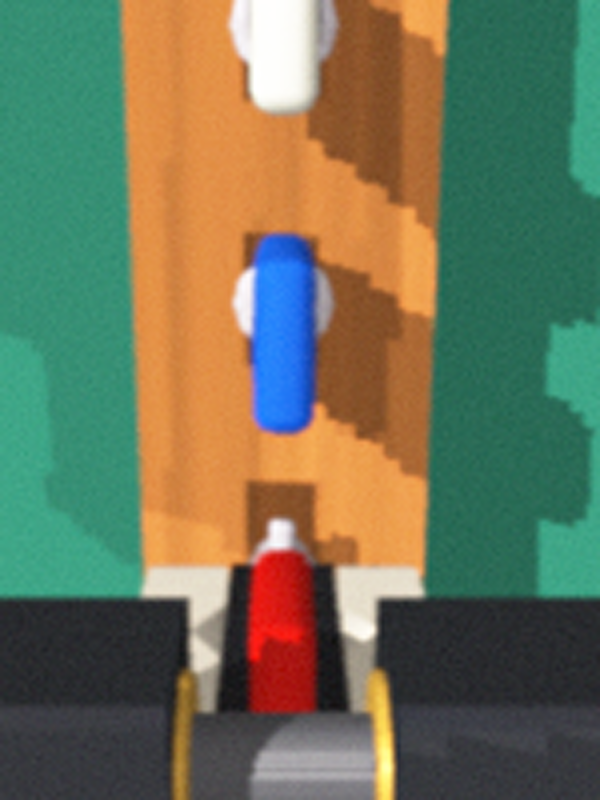

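```bash
python3 -m crank '[{"linear":[0.01,0,-0.05],"rot":[0,0,0],"hand":0},{"linear":[0,0,-0.04],"rot":[0,0,0],"hand":0},{"linear":[0,0,0],"rot":[0,0,0],"hand":0}]'
python3 -m crank '[{"linear":[0,0,-0.04],"rot":[0,0,0],"hand":0},{"linear":[0,0,-0.04],"rot":[0,0,0],"hand":0}]'
python3 -m crank '[{"linear":[0,0,-0.04],"rot":[0,0,0],"hand":0},{"linear":[0,0,-0.04],"rot":[0,0,0],"hand":0},{"linear":[0,0,0],"rot":[0,0,0],"hand":0}]'
python3 -c "from h import *; state()"
```

```text
clock: 23.52
tool_pos: [0.4275, -0.3023, 0.0615]
orientation: [145.2, 89.9, -36.2]
force: [0.0, 0.3, -0.3]
opening: 0.0086
clock: 23.78
tool_pos: [0.4278, -0.3023, 0.0568]
orientation: [150.6, 89.8, -30.8]
force: [0.3, -0.5, 0.4]
opening: 0.0086
clock: 24.15
tool_pos: [0.4276, -0.3023, 0.0515]
orientation: [149.4, 89.8, -32.0]
force: [0.8, -0.1, -0.0]
opening: 0.0091
t 24.15 tcp [ 0.4276 -0.3023  0.0515] yang -91.41 tilt [ 0.0024 -0.0015] F [ 0.84 -0.1  -0.01] M [ 0.005 -0.004 -0.002] op 0.0091 q [-1.370e+01  1.700e+01 -3.100e+01  1.000e-01 -4.180e+01  1.023e+02]
```

Entering the slot freely; 6 mm to go.

```bash
python3 -m crank '[{"linear":[-0.012,0,-0.04],"rot":[0,0,0],"hand":0},{"linear":[0,0,-0.03],"rot":[0,0,0],"hand":0}]'
python3 -m crank '[{"linear":[0,0,-0.02],"rot":[0,0,0],"hand":0}]'
python3 -m crank '[{"linear":[0,0,-0.015],"rot":[0,0,0],"hand":0},{"linear":[0,0,0],"rot":[0,0,0],"hand":0}]'
python3 -c "from h import *; state()"
```

```text
clock: 24.4
tool_pos: [0.427, -0.3023, 0.0472]
orientation: [150.3, 89.8, -31.1]
force: [-0.6, -0.0, 0.5]
opening: 0.0089
clock: 24.52
tool_pos: [0.427, -0.3023, 0.0458]
orientation: [150.9, 89.8, -30.6]
force: [-0.1, -1.3, -1.2]
opening: 0.0085
clock: 24.78
tool_pos: [0.427, -0.3023, 0.0451]
orientation: [148.5, 89.8, -32.9]
force: [-1.5, -0.7, 2.0]
opening: 0.009
t 24.77 tcp [ 0.427  -0.3023  0.0451] yang -91.4 tilt [ 0.0026 -0.0017] F [-1.53 -0.73  2.03] M [ 0.282  0.257 -0.009] op 0.009 q [-1.380e+01  1.750e+01 -3.150e+01  1.000e-01 -4.090e+01  1.023e+02]
```

```bash
python3 -m crank '[{"linear":[0,0,0],"rot":[0,0,0],"hand":0.3},{"linear":[0,0,0],"rot":[0,0,0],"hand":0.5},{"linear":[0,0,0],"rot":[0,0,0],"hand":0.5},{"linear":[0,0,0],"rot":[0,0,0],"hand":0.5}]'
python3 -m crank '[{"linear":[0,0,0.2],"rot":[0,0,0],"hand":0.5},{"linear":[0,0,0.5],"rot":[0,0,0],"hand":0.5},{"linear":[0,0,0.5],"rot":[0,0,0],"hand":0.5},{"linear":[0,0,0.5],"rot":[0,0,0],"hand":0.6},{"linear":[0,0,0],"rot":[0,0,0],"hand":0.6},{"linear":[0,0,0],"rot":[0,0,0],"hand":0.6}]'
python3 - <<'E'
from h import *
o=state()
s=eyes.snapshot('wrist');W=w_from_c(s,o);crop(s['image'],180,60,330,260,4,'w10')
s=eyes.snapshot('scene');crop(s['image'],100,100,400,300,2.6,'sc10')
E
```

```text
clock: 25.28
tool_pos: [0.4271, -0.3024, 0.0451]
orientation: [150.0, 89.8, -31.4]
force: [0.6, -1.2, 0.6]
opening: 0.0413
clock: 26.02
tool_pos: [0.4268, -0.3025, 0.1538]
orientation: [151.0, 89.7, -30.4]
force: [0.4, 0.1, -0.5]
opening: 0.0525
t 26.02 tcp [ 0.4268 -0.3025  0.1538] yang -91.39 tilt [ 0.0045 -0.0026] F [ 0.39  0.09 -0.52] M [-0.045  0.079  0.007] op 0.0525 q [-1.380e+01  9.600e+00 -2.450e+01  1.000e-01 -5.550e+01  1.023e+02]
```

View pics/w10.png

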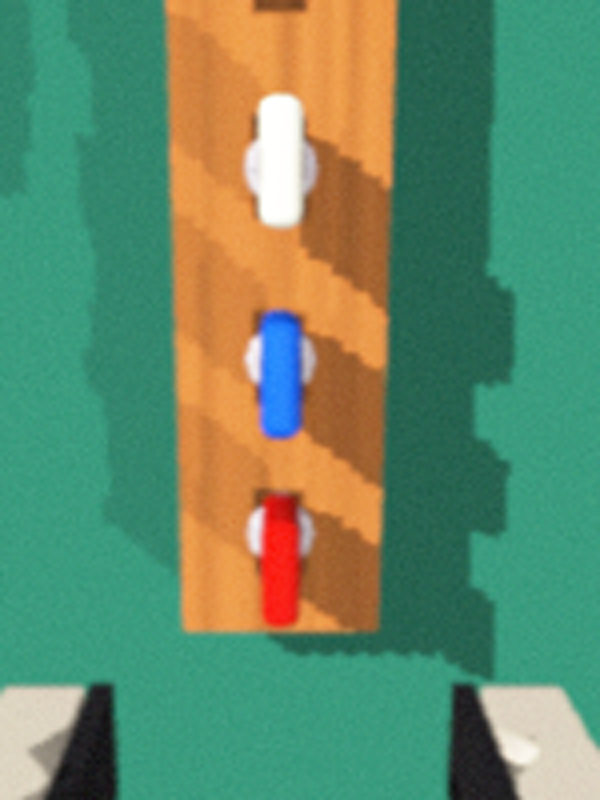

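View pics/sc10.png

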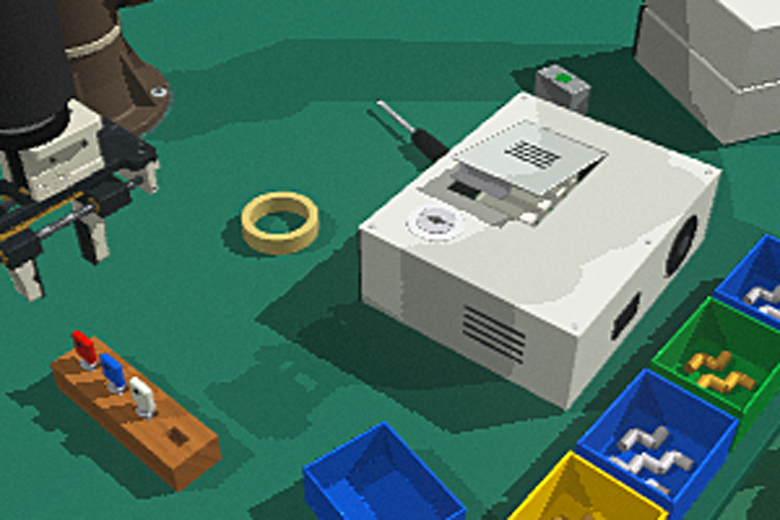

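```bash
python3 -c "
from h import *
print(ticket.close_job())"
```

```text
the job is handed in; nothing more can be done
None
```

The red key went into the lock, turned to its clockwise stop and back, and now stands in its original slot again; the job was handed in at about 26 s of the 72 s allowed.

- **Fitting:** The key slid in freely until the spring pins pushed back at 3–5 N. It came home with a brief peak of 10 N as the shoulder met the face.
- **Turning:** The clockwise stop was felt at about 0.17 N m, slightly over the 0.15 N m you gave as enough. The scene camera showed the hatch up. Turning back, I went on to the other stop and reached about 0.27 N m there, so the grip on the key was wound up more than needed. I then eased to the middle of the play, and the key came out with no pull needed.
- **Disagreement:** The stops were about 105° apart at the gripper, where about 95° was expected. I put this down to give in the grip. The two stops lay evenly around the slot angle I had measured.
- **Last checks:** The camera showed the red key upright with its shoulder on the block, the hatch up and the other keys in place. The gripper was clear of everything in view. The key went back to within 0.4 mm of the gripper position where I first picked it up. I could not read the lock joint directly, so its return to zero rests on feeling the stop and on the keyway lining up in the picture.

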